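Kit the power-supply repair parts into the colour-coded caddy

TASK

Collect the four power-supply parts scattered on the bench into the caddy, each in the bin of its own colour: the blue capacitor, the yellow transformer, the red film capacitor and the green terminal block. Set each down gently so that it stands upright, flat on the floor of its bin. The black capacitor and the grey terminal block do not belong to this kit: leave them standing where they are.

Things in the scene. Friction and masses are not known exactly. Their poses are not given: they have to be found in the camera images.
- capacitor_blue: Can-shaped electrolytic capacitor standing upright: cylinder 36 mm in diameter, 50 mm tall, blue sleeve with a narrow white stripe down the side, bare aluminium disc on top; about 70 g. Origin: centre of its underside, z up.
- transformer_yellow: Small ferrite transformer: yellow-taped winding 30 mm (x) x 42 mm (y) on a black 42 x 42 mm base 5 mm thick, a dark core strip 16 mm wide running along x over the top, 36 mm tall overall. The yellow faces at y = +21 and -21 mm are flat from 5 to 32 mm above its underside and are the faces to grip; about 120 g; stands at any yaw. Origin: centre of its underside, z up.
- film_red: Red box-shaped film capacitor, 24 mm (x) x 42 mm (y) x 40 mm tall, small white patch on top; about 60 g; stands at any yaw. Origin: centre of its underside, z up.
- terminal_green: Green screw terminal block, 26 mm (x) x 48 mm (y) x 30 mm tall, plain flat sides, a row of four steel screw heads on top; about 60 g; stands at any yaw. Origin: centre of its underside, z up.
- capacitor_black: Can-shaped electrolytic capacitor standing upright: cylinder 36 mm in diameter, 50 mm tall, black sleeve with a narrow white stripe down the side, bare aluminium disc on top; about 70 g. Origin: centre of its underside, z up. Does not belong in the kit.
- terminal_grey: Grey screw terminal block, 26 mm (x) x 48 mm (y) x 30 mm tall, plain flat sides, a row of four steel screw heads on top; about 60 g; stands at any yaw. Origin: centre of its underside, z up. Does not belong in the kit.
- bin_blue: Blue open bin, one of four in a two-by-two group on a flat grey carrier plate (190 x 190 mm, its top 6 mm above the table). Outside 76 x 76 mm, 15 mm tall, walls and floor 3 mm thick, so inside 70 x 70 mm and 12 mm deep. Fixed. Neighbouring bin centres are 88 mm apart; which colour sits at which corner varies. Origin: centre of its underside (at z = 6 mm); x, y along the walls, z up.
- bin_yellow: Yellow open bin, one of four in a two-by-two group on a flat grey carrier plate (190 x 190 mm, its top 6 mm above the table). Outside 76 x 76 mm, 15 mm tall, walls and floor 3 mm thick, so inside 70 x 70 mm and 12 mm deep. Fixed. Neighbouring bin centres are 88 mm apart; which colour sits at which corner varies. Origin: centre of its underside (at z = 6 mm); x, y along the walls, z up.
- bin_red: Red open bin, one of four in a two-by-two group on a flat grey carrier plate (190 x 190 mm, its top 6 mm above the table). Outside 76 x 76 mm, 15 mm tall, walls and floor 3 mm thick, so inside 70 x 70 mm and 12 mm deep. Fixed. Neighbouring bin centres are 88 mm apart; which colour sits at which corner varies. Origin: centre of its underside (at z = 6 mm); x, y along the walls, z up.
- bin_green: Green open bin, one of four in a two-by-two group on a flat grey carrier plate (190 x 190 mm, its top 6 mm above the table). Outside 76 x 76 mm, 15 mm tall, walls and floor 3 mm thick, so inside 70 x 70 mm and 12 mm deep. Fixed. Neighbouring bin centres are 88 mm apart; which colour sits at which corner varies. Origin: centre of its underside (at z = 6 mm); x, y along the walls, z up.
There are look-alikes about, which are no part of the job. Leave any orange look-alike of the transformer_yellow alone.

How it is judged:
At the end, for the whole second after the job is handed in: Each of the four coloured parts is released, at rest and upright (0.1 rad) on the floor of the bin of its own colour (centre within 28 mm of the bin's, underside under 7 mm above the bin's underside); the black capacitor and grey block are upright within 25 mm of their start (horizontal distance between capacitor_blue and bin_blue below 0.028 m and z of capacitor_blue in the frame of bin_blue below 0.007 m and angle between each of capacitor_blue, transformer_yellow, film_red, terminal_green, capacitor_black, terminal_grey's own z axis and vertical below 0.1 rad and linear speed of each of capacitor_blue, transformer_yellow, film_red, terminal_green, capacitor_black, terminal_grey below 0.02 m/s and horizontal distance between transformer_yellow and bin_yellow below 0.028 m and z of transformer_yellow in the frame of bin_yellow below 0.007 m and horizontal distance between film_red and bin_red below 0.028 m and z of film_red in the frame of bin_red below 0.007 m and horizontal distance between terminal_green and bin_green below 0.028 m and z of terminal_green in the frame of bin_green below 0.007 m and distance of each of capacitor_black, terminal_grey from where it was at the start of the episode below 0.025 m); the robot touches nothing.
It fails at once if a part is dropped or slammed into its bin (faster than 0.7 m/s there) instead of set down gently ((horizontal distance between capacitor_blue and bin_blue below 0.035 m and z of capacitor_blue in the frame of bin_blue below 0.03 m and linear speed of capacitor_blue above 0.7 m/s) or (horizontal distance between transformer_yellow and bin_yellow below 0.035 m and z of transformer_yellow in the frame of bin_yellow below 0.03 m and linear speed of transformer_yellow above 0.7 m/s) or (horizontal distance between film_red and bin_red below 0.035 m and z of film_red in the frame of bin_red below 0.03 m and linear speed of film_red above 0.7 m/s) or (horizontal distance between terminal_green and bin_green below 0.035 m and z of terminal_green in the frame of bin_green below 0.03 m and linear speed of terminal_green above 0.7 m/s)).
It fails at once if the capacitor black is moved more than 25 mm or tipped (distance of capacitor_black from where it was at the start of the episode above 0.025 m or angle between capacitor_black's own z axis and vertical above 0.35 rad).
It fails at once if the terminal grey is moved more than 25 mm or tipped (distance of terminal_grey from where it was at the start of the episode above 0.025 m or angle between terminal_grey's own z axis and vertical above 0.35 rad).
It also fails if it takes over 96 s, if anything falls off the work surface, if the arm or the gripper's body presses on something with over 40 N, if the wrist force passes 120 N, or if a joint passes its speed limit or range.

ROBOT

A 6-joint arm with a two-finger parallel gripper is mounted at the origin on the work surface. World frame = base frame: x ahead of the robot, y to its left, z up, the work surface at z = 0. Lengths are in m, angles in rad, forces in N, time in s.
With the tool pointing down it reaches from about 0.425 to 0.925 m from the base axis. Payload 12.5 kg.
Tool frame: the origin (TCP) lies midway between the tips of the shut fingers; the grasp point (between the pads) lies 19 mm behind it; z points along the fingers, y is the line along which they close (so a half turn about z gives the same grasp; the last joint's range is limited). The gripper opens to 85 mm and grips with 20 to 120 N. Pads are 22 mm wide; open, the fingers measure 114 mm over their backs; the gripper's body (76 mm by 85 mm) begins 54 mm behind the grasp point. The pads swing forward as they close: fully open they stand 13 mm farther back than shut.
Start: joints at [1.045, 0.491, 1.559, -0, 1.092, -0.106], TCP at [0.255, 0.571, 0.231] pointing down, gripper open.
Joint ranges: [-3.1, 3.1], [-0.84, 2.19], [0.05, 2.79], [-1.13, 4.28], [0.06, 2.93], [-2.69, 2.69]. Speed limits (rad/s): [2.22, 2.22, 2.79, 3.14, 3.14, 3.14].

INTERFACE

Orientations are given as a unit quaternion [x, y, z, w].
In Python, from rig import arm gives the robot as it stands. The module is installed in compiled form; this text tells all that it offers.
- The arm moves only by the tool move_arm, never from a script. Its argument "series" is a list of rows, each an object of numbers: "dx", "dy", "dz": the shift along the tool's x, y, z in mm; "wx", "wy", "wz": the turn, a rotation vector about the tool's x, y, z in rad; "jaw": the opening in per cent of the stroke, from 0 (shut) to 100 (fully open). A call has 1 to 12 rows; each row shifts and turns the commanded pose from where the row before left it, along the tool's axes as they then stand; what a row does not reach is not made up. A row lasts 1/12 s, in which the tool goes at most 41.7 mm and 7.16 degrees, less where a joint would pass 70% of its speed; a pose out of reach is approached as far as the arm can. A call is refused whole if a number of a shift passes 41.7 or a number of a turn 0.125, either way. A call with a gripper value outside its range is refused whole. The fingers move at their own pace and stop on an object; the grip force is fixed at half the most. Time passes only in rows, so rows that do not move let the fingers close. It gives the time, the measured TCP pose, the force, the opening and the grip force at its end, in the units of the state.
- arm.sense(): the state, without advancing time (a new reading comes with each control period).
- arm.grab_frame(name): name is "scene" or "side" or "wrist"; returns a dict with "img" (420x560x3 uint8, red, green, blue), "range_z" (420x560 float32, m along the optical axis (not along the pixel's ray), 0 where there is no reading), "intrinsics" (3x3 intrinsics, pixels), "xyz" and "attitude" of the camera in the world. Camera axes: x right, y up, looking along -z (the intrinsics and any distortion apply to the point x, -y, -z); pixel columns grow to the right and rows downward; lengths in m; the calibration is good to about 2 mm. A picture is of the moment at which its call begins.
- arm.hand_in(): hands the job in; it is judged then, once.
The state is a dict: "time_s": time; "joint_positions": joint angles; "qd": joint speeds; "tau": joint torques, N m; "tool_pos": TCP position; "tool_rot": TCP orientation; "force": force on the tool from outside, world axes, zero at the start; "moment": the same for the moment, N m; "width": opening from 0.0 (shut) to 1.0 (fully open); "grasp_force": force on a finger pad.
Only numpy, scipy, OpenCV 4.12 (cv2) and the standard library are available. Lean on these libraries where they do the work, as an engineer would, in place of code of your own. Each camera call takes 0.05 s, during which the arm holds its last target. There are 200 camera calls.

## Working session

There is one attempt and no reset: what is moved stays moved. The work goes in short steps, Python scripts to look and compute and a tool call to move; the robot and the scene stay as the last step left them, time stands still between calls to the robot, and variables do not carry over. Pictures are saved under pics/ and viewed, at most 14 in all, crops included, and the job is handed in when it is done.

Besides the shell and the picture viewer there is one more tool, called after "Emit:" as name(argument=value, ...), one argument or row to a line, values as JSON. move_arm: Moves the arm, as the interface text tells. Its arguments: {"type":"object","properties":{"series":{"type":"array"}},"required":["series"]}

```bash
mkdir -p pics
cat > h.py <<'E'
import numpy as np, cv2
from scipy.spatial.transform import Rotation as R
from rig import arm
def grab(n):
    f=arm.grab_frame(n); a=np.array(f["attitude"],float)
    f["R"]=R.from_quat(a).as_matrix() if a.size==4 else a.reshape(3,3); return f
def cloud(f):
    z=f["range_z"]; K=np.array(f["intrinsics"]); v,u=np.indices(z.shape)
    p=np.stack([(u-K[0,2])/K[0,0]*z,-(v-K[1,2])/K[1,1]*z,-z],-1)
    return p@f["R"].T+np.array(f["xyz"])
def save(f,n): cv2.imwrite("pics/"+n+".png",f["img"][...,::-1])
E
python3 - <<'E'
from h import *
s=arm.sense(); print({k:np.round(s[k],3) for k in s})
for n in("scene","side","wrist"):
    f=grab(n); save(f,n+"0"); print(n,f["xyz"],np.round(f["R"],3).tolist(),f["intrinsics"], f.keys())
    np.savez("pics/"+n+".npz",img=f["img"],P=cloud(f))
E
```

```text
{'time_s': np.float64(0.0), 'joint_positions': array([ 1.045,  0.492,  1.559, -0.   ,  1.092, -0.106]), 'qd': array([ 0.001, -0.   ,  0.001,  0.001,  0.   , -0.001]), 'tau': array([-0.0000e+00, -6.1845e+01, -2.6160e+01, -0.0000e+00,  4.0000e-03,
       -0.0000e+00]), 'tool_pos': array([0.255, 0.571, 0.231]), 'tool_rot': array([ 0.208,  0.978, -0.001, -0.   ]), 'force': array([-0.523, -0.86 , -0.304]), 'moment': array([ 0.009,  0.011, -0.051]), 'grasp_force': np.float64(0.0), 'width': np.float64(1.005)}
scene [1.04445507 0.58022386 0.91932727] [[-0.7, -0.541, 0.466], [0.714, -0.518, 0.471], [-0.013, 0.662, 0.749]] [[546.78632832   0.         278.67918511]
 [  0.         546.78632832 209.13886344]
 [  0.           0.           1.        ]] dict_keys(['img', 'range_z', 'intrinsics', 'xyz', 'attitude', 'R'])
side [ 0.42100429 -0.72053702  0.93262393] [[0.992, 0.104, -0.067], [-0.123, 0.764, -0.633], [-0.015, 0.636, 0.771]] [[476.94723839   0.         276.39802245]
 [  0.         476.94723839 216.69627069]
 [  0.           0.           1.        ]] dict_keys(['img', 'range_z', 'intrinsics', 'xyz', 'attitude', 'R'])
wrist [0.1931873  0.59831146 0.37277693] [[0.407, -0.88, -0.246], [0.913, 0.391, 0.111], [-0.002, -0.27, 0.963]] [[332.55906167   0.         277.41797336]
 [  0.         332.55906167 212.09977671]
 [  0.           0.           1.        ]] dict_keys(['img', 'range_z', 'intrinsics', 'xyz', 'attitude', 'R'])
```

View pics/scene0.png

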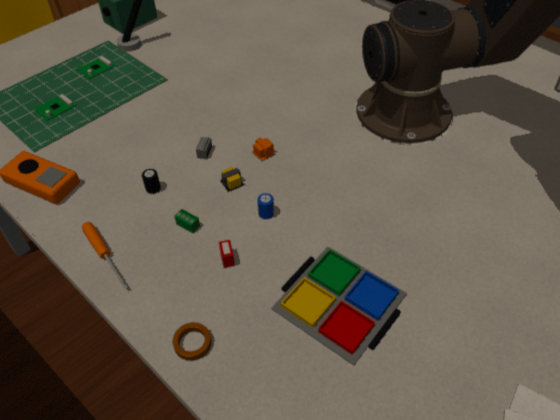

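View pics/side0.png

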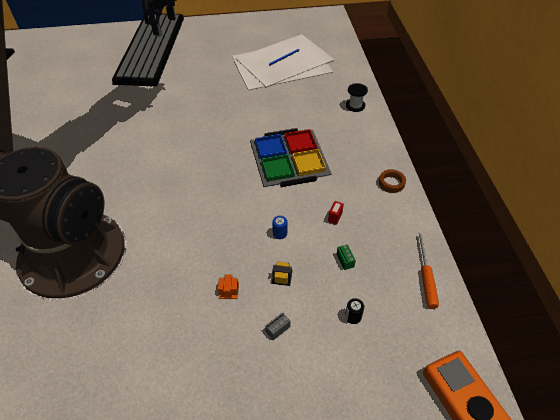

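Scene view: blue can (265,205), yellow transformer (232,179), red box (227,253) and green block (187,220). To be left alone: black can (151,180), grey block (204,147) and the orange look-alike (263,149). Bins: green (334,271), blue (372,295), yellow (308,302), red (347,327). The transformer candidates are (232,179) and (263,149). The first fits because it is yellow on a black base, and the second is all orange. I'll measure and check this in a crop.

```bash
cat > meas.py <<'E'
from h import *
H={'blue':(100,130),'yellow':(22,34),'red':(0,4),'green':(40,88)}
def masks(img):
    h=cv2.cvtColor(img,cv2.COLOR_RGB2HSV)
    return {c:(h[...,0]>=a)&(h[...,0]<=b)&(h[...,1]>110)&(h[...,2]>40) for c,(a,b) in H.items()}
def rect(p):
    (c,s,a)=cv2.minAreaRect((p[:,:2]*1000).astype(np.float32)); return np.round(c,1),np.round(s,1),round(a,1)
top={'blue':.05,'yellow':.032,'red':.04,'green':.03}
E
python3 - <<'E'
from meas import *
roi={'scene':(130,125,290,275),'side':(205,195,375,345)}
for n in roi:
    d=np.load(f"pics/{n}.npz"); img,P=d["img"],d["P"]; x0,y0,x1,y1=roi[n]
    t=P[y0:y1,x0:x1]; b=t[(t[...,2]<.012)&(t[...,2]>-.012)&(t[...,0]>0)]; print(n,"table z",np.median(b[:,2]).round(4),b[:,2].std().round(4))
    M=masks(img); inroi=np.zeros(img.shape[:2],bool); inroi[y0:y1,x0:x1]=1
    for c,m in M.items():
        k,l,st,ce=cv2.connectedComponentsWithStats((m).astype(np.uint8))
        for i in range(1,k):
            if st[i,4]<60: continue
            p=P[l==i]; 
            if abs(p[:,2].mean())>.1 or p[:,1].mean()<.0: pass
            q=p[p[:,2]>np.percentile(p[:,2],95)-.004]
            print(n,c,ce[i].round(0),st[i,4],"mean",p.mean(0).round(3),"z5/95",np.percentile(p[:,2],[5,95]).round(3),"top",rect(q),"all",rect(p))
    # objects by height: everything in roi above 10mm
    o=(inroi&(P[...,2]>.012)).astype(np.uint8); k,l,st,ce=cv2.connectedComponentsWithStats(o)
    for i in range(1,k):
        if st[i,4]<60: continue
        p=P[l==i]; zt=np.percentile(p[:,2],95); q=p[p[:,2]>zt-.004]; print("  obj",ce[i].round(0),"ztop",zt.round(3),"top",rect(q), "all",rect(p),"rgb",img[l==i].mean(0).round())
d=np.load("pics/scene.npz")["img"][125:275,130:290]; cv2.imwrite("pics/crop0.png",cv2.resize(d,None,fx=4,fy=4,interpolation=2)[...,::-1])
E
```

```text
scene table z 0.0003 0.002
scene blue [265. 207.] 266 mean [0.515 0.004 0.042] z5/95 [0.01  0.052] top (array([774.1, 275.4]), array([814.4,  30.5]), 46.3) all (array([773.1, 274.2]), array([817.5,  30.8]), 46.3)
scene blue [371. 295.] 1505 mean [0.517 0.297 0.018] z5/95 [0.007 0.022] top (array([768. , 407.1]), array([645.6,  92.9]), 23.9) all (array([762.9, 404.9]), array([656.6,  93.8]), 23.8)
scene yellow [22. 17.] 1605 mean [ 0.163 -2.075 -0.452] z5/95 [-0.526 -0.372] top (array([ 636.8, -770.8]), array([2820.8,   96.3]), 71.3) all (array([ 655. , -809.4]), array([2873.3,  274.1]), 68.9)
scene yellow [233. 181.] 171 mean [ 0.501 -0.113  0.03 ] z5/95 [0.01  0.035] top (array([771.9, 221. ]), array([901.4,  27.9]), 51.0) all (array([772.2, 219.5]), array([903.3,  32.2]), 50.9)
scene yellow [308. 301.] 1550 mean [0.611 0.217 0.014] z5/95 [0.007 0.022] top (array([821.6, 363.8]), array([613.1, 100.7]), 34.8) all (array([818.3, 360.2]), array([622.6, 102.8]), 34.8)
scene red [227. 255.] 232 mean [0.653 0.034 0.035] z5/95 [0.007 0.042] top (array([834.8, 296.6]), array([705.1,  23.9])
[... 8980 characters left out ...]
676.2,  44.6]), 71.8) rgb [32. 73. 39.]
  obj [282. 272.] ztop 0.038 top (array([ 447.4, -417. ]), array([607.9,  42.4]), 81.0) all (array([ 447.8, -413.9]), array([614.1,  42.8]), 81.0) rgb [97. 76. 28.]
  obj [228. 285.] ztop 0.039 top (array([ 403.8, -425.9]), array([ 33.3, 589.2]), 6.6) all (array([ 383.1, -427.6]), array([ 45.3, 589.1]), 3.0) rgb [153.  61.  12.]
  obj [354. 310.] ztop 0.053 top (array([ 536.6, -483.3]), array([526.7,  33. ]), 67.6) all (array([ 537.7, -482.2]), array([529.6,  35.4]), 67.7) rgb [47. 46. 44.]
  obj [277. 325.] ztop 0.033 top (array([ 433. , -477.5]), array([484.2,  49.4]), 81.3) all (array([ 432.8, -477.4]), array([484.1,  52.1]), 81.1) rgb [75. 73. 69.]
```

View pics/crop0.png

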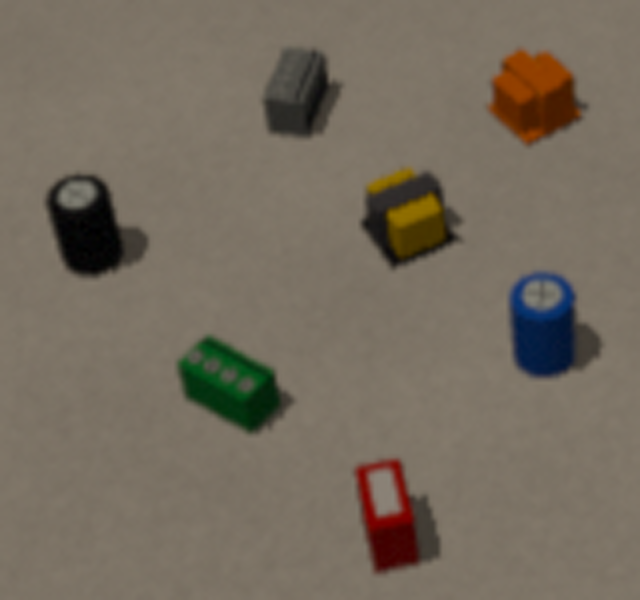

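The crop shows the yellow transformer at (405,215), with two yellow blocks on a black base and a dark strip across. The look-alike at (535,95) is all orange. I'll redo the numbers without the zero-range pixels.

```bash
cat > m2.py <<'E'
from meas import *
roi={'scene':(130,125,290,275),'side':(205,195,375,345)}
cam={'scene':np.array([1.04445507,0.58022386,0.91932727]),'side':np.array([0.42100429,-0.72053702,0.93262393])}
for n in roi:
    d=np.load(f"pics/{n}.npz"); img,P=d["img"],d["P"]; ok=(np.linalg.norm(P-cam[n],axis=-1)>.1)
    x0,y0,x1,y1=roi[n]; I=np.zeros(ok.shape,bool); I[y0:y1,x0:x1]=1
    M=masks(img)
    bm=~I&ok&(P[...,2]<.03)&(P[...,0]>.4)&(P[...,0]<.75)&(P[...,1]>.13)&(P[...,1]<.4)
    for c,m in M.items():
        p=P[bm&m]; 
        if len(p)>50: print(n,"bin",c,rect(p),"z",np.percentile(p[:,2],[5,50,95]).round(3))
    o=(I&ok&(P[...,2]>.012)).astype(np.uint8); k,l,st,ce=cv2.connectedComponentsWithStats(o)
    for i in range(1,k):
        if st[i,4]<60: continue
        p=P[l==i]; zt=np.percentile(p[:,2],90); q=p[abs(p[:,2]-zt)<.004]; print("  ",n,ce[i].round(0),"zt",zt.round(3),"top",*rect(q),"all",*rect(p),"rgb",img[l==i].mean(0).round())
    ym=I&ok&(P[...,2]>.025)&M['yellow']; k,l,st,ce=cv2.connectedComponentsWithStats(ym.astype(np.uint8))
    print("yellow tops",[(s[4],P[l==i].mean(0).round(4)) for i,s in enumerate(st) if i and s[4]>5])
E
python3 m2.py
```

```text
scene bin blue (array([510. , 292.6]), array([90.4, 81.4]), 6.5) z [0.007 0.01  0.022]
scene bin yellow (array([607., 214.]), array([89.6, 83.6]), 7.0) z [0.007 0.01  0.022]
scene bin red (array([598.5, 301.9]), array([89.6, 82.1]), 5.8) z [0.007 0.01  0.022]
scene bin green (array([520.2, 206.1]), array([89.8, 80.3]), 6.4) z [0.007 0.01  0.022]
   scene [203. 146.] zt 0.032 top [ 468.3 -260.5] [51.8 27.4] 35.6 all [ 467.5 -259.7] [52.5 28. ] 31.9 rgb [61. 59. 53.]
   scene [262. 147.] zt 0.037 top [ 368.1 -152.2] [44.3 40.5] 72.2 all [ 370.1 -153.1] [45.1 42.8] 79.8 rgb [115.  51.   4.]
   scene [231. 177.] zt 0.037 top [ 495.1 -130.8] [39.2 41.3] 44.4 all [ 492.3 -133.4] [48. 43.] 77.1 rgb [80. 63. 17.]
   scene [150. 180.] zt 0.051 top [ 630.3 -254.5] [35.7 33.7] 66.7 all [ 631.8 -251.5] [36.4 37.2] 12.2 rgb [33. 32. 29.]
   scene [265. 205.] zt 0.052 top [502.8  -8.3] [35.1 35.7] 85.0 all [503.9  -8.1] [38.1 34.9] 56.4 rgb [35. 53. 82.]
   scene [186. 219.] zt 0.032 top [ 645.8 -107.2] [29.8 48. ] 8.7 all [ 645.7 -106.8] [29.8 48.9] 8.8 rgb [22. 65. 30.]
   scene [226. 252.] zt 0
[... 679 characters left out ...]
33.6] 87.7 rgb [39. 57. 98.]
   side [346. 255.] zt 0.033 top [ 645.2 -110.1] [26.6 48.5] 10.7 all [ 644.5 -110. ] [27.8 49.9] 11.3 rgb [32. 73. 39.]
   side [282. 272.] zt 0.038 top [ 493.6 -136.8] [42.9 37.6] 21.0 all [ 491.5 -136.2] [44.2 42. ] 65.5 rgb [97. 76. 28.]
   side [228. 285.] zt 0.038 top [ 367.9 -155.1] [41.7 37.1] 50.0 all [ 368.8 -155.7] [44.7 42.4] 84.9 rgb [153.  61.  12.]
   side [354. 309.] zt 0.052 top [ 630.2 -255.4] [33.9 33.8] 22.3 all [ 629.3 -255.8] [35.8 36.1] 22.3 rgb [47. 46. 44.]
   side [278. 325.] zt 0.032 top [ 466.4 -263.3] [49.  26.4] 33.8 all [ 466.6 -263.3] [49.3 27.7] 33.8 rgb [75. 73. 69.]
yellow tops [(np.int32(7), array([ 0.4882, -0.118 ,  0.0319]))]
```

Emit:
move_arm(
  series=[
    {"dx": -29,"dy": -27},
    {"dx": -29,"dy": -27},
    {"dx": -29,"dy": -27},
    {"dx": -29,"dy": -27},
    {"dx": -29,"dy": -27},
    {"dx": -29,"dy": -27},
    {"dx": -29,"dy": -27},
    {"dx": -29,"dy": -27},
    {"dx": -29,"dy": -27},
    {"dx": -29,"dy": -27},
    {"dx": -29,"dy": -27},
    {"dx": -29,"dy": -27},
  ],
)

```text
validation failed for argument at $.se...
```

```bash
cat >> meas.py <<'E'
def wrist(name):
    f=grab("wrist"); save(f,name); P=cloud(f); ok=f["range_z"]>0; img=f["img"]; M=masks(img)
    for c,m in M.items():
        p=P[m&ok&(P[...,2]>.0165)&(P[...,2]<.026)&(P[...,1]>.13)&(P[...,1]<.4)]
        if len(p)>50: print("bin rim",c,len(p),*rect(p))
    o=(ok&(P[...,2]>.014)&(P[...,1]<.12)&(P[...,2]<.08)).astype(np.uint8); k,l,st,ce=cv2.connectedComponentsWithStats(o)
    for i in range(1,k):
        if st[i,4]<80: continue
        p=P[l==i]; zt=np.percentile(p[:,2],90); q=p[abs(p[:,2]-zt)<.004]
        print(ce[i].round(),"zt",zt.round(3),"top",*rect(q),"all",*rect(p),"rgb",img[l==i].mean(0).round())
def st():
    s=arm.sense(); r=R.from_quat(s["tool_rot"]).as_matrix()
    print("t",round(float(s["time_s"]),2),"tcp",(s["tool_pos"]*1000).round(1),"yaw_y",np.degrees(np.arctan2(r[1,1],r[0,1])).round(1),"tilt",r[2].round(3),"w",round(float(s["width"]),3),"gf",round(float(s["grasp_force"]),1),"F",np.round(s["force"],1),"j",np.round(s["joint_positions"],2))
    return s,r
def to(x,y,z,yaw=None):
    "tool-axis shift (mm) and wz to reach a world target"
    s,r=st(); d=np.array([x,y,z])-s["tool_pos"]*1000; a=r.T@d
    y0=np.degrees(np.arctan2(r[1,1],r[0,1])); print("shift",a.round(1), "" if yaw is None else "wz total %.3f"%-np.radians((yaw-y0+90)%180-90))
E
python3 - <<'E'
from meas import *
wrist("w1"); to(503,-9,231,66)
E
```

```text
t 0.2 tcp [254.7 570.6 231. ] yaw_y 65.9 tilt [ 0.    -0.001 -1.   ] w 1.004 gf 0.0 F [0.3 0.8 0.3] j [ 1.05  0.49  1.56  0.    1.09 -0.11]
shift [-4.630e+02 -4.281e+02  2.000e-01] wz total -0.001
```

View pics/w1.png

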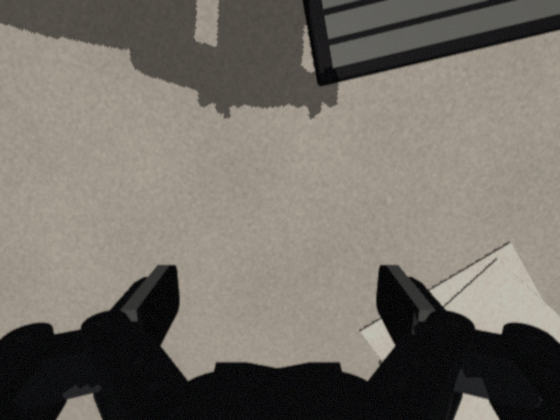

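The wrist view shows only bench and the open fingers, because the arm has not moved. The call was refused, probably because each row must carry every key.

Emit:
move_arm(
  series=[
    {"dx": -29,"dy": -27,"dz": 0,"wx": 0,"wy": 0,"wz": 0,"jaw": 100},
    {"dx": -29,"dy": -27,"dz": 0,"wx": 0,"wy": 0,"wz": 0,"jaw": 100},
    {"dx": -29,"dy": -27,"dz": 0,"wx": 0,"wy": 0,"wz": 0,"jaw": 100},
    {"dx": -29,"dy": -27,"dz": 0,"wx": 0,"wy": 0,"wz": 0,"jaw": 100},
    {"dx": -29,"dy": -27,"dz": 0,"wx": 0,"wy": 0,"wz": 0,"jaw": 100},
    {"dx": -29,"dy": -27,"dz": 0,"wx": 0,"wy": 0,"wz": 0,"jaw": 100},
    {"dx": -29,"dy": -27,"dz": 0,"wx": 0,"wy": 0,"wz": 0,"jaw": 100},
    {"dx": -29,"dy": -27,"dz": 0,"wx": 0,"wy": 0,"wz": 0,"jaw": 100},
    {"dx": -29,"dy": -27,"dz": 0,"wx": 0,"wy": 0,"wz": 0,"jaw": 100},
    {"dx": -29,"dy": -27,"dz": 0,"wx": 0,"wy": 0,"wz": 0,"jaw": 100},
    {"dx": -29,"dy": -27,"dz": 0,"wx": 0,"wy": 0,"wz": 0,"jaw": 100},
    {"dx": -29,"dy": -27,"dz": 0,"wx": 0,"wy": 0,"wz": 0,"jaw": 100},
  ],
)

```text
time_s: 1.2
tool_pos: [0.4408, 0.1312, 0.2314]
tool_rot: [0.208, 0.978, 0.0, 0.0]
force: [1.0, -0.1, -0.0]
width: 1.001
grasp_force: 0.0
```

Run:
```python
from meas import *
wrist("w2"); to(503,-9,20,66)
```

```text
bin rim blue 975 [516.1 295. ] [76.5 76.3] 6.1
bin rim yellow 202 [611.  216.6] [73.8 74.8] 5.0
bin rim red 858 [603.3 304.3] [77.2 76.3] 6.1
bin rim green 678 [525.1 207.7] [75.9 74.2] 6.0
[ 19. 229.] zt 0.036 top [ 371.4 -148. ] [32.5 44.2] 63.4 all [ 370.2 -150. ] [37.  42.1] 82.0 rgb [155.  80.  40.]
[191. 284.] zt 0.05 top [506.1  -2.6] [23.1 34.8] 66.4 all [504.   -4.2] [27.5 35.4] 84.1 rgb [ 77.  91. 118.]
[ 89. 307.] zt 0.036 top [ 484.3 -134.8] [26.  44.5] 13.9 all [ 485.2 -134.1] [29.6 49.8] 5.7 rgb [103.  86.  49.]
[  5. 329.] zt 0.03 top [ 472.5 -244.6] [6.3 8.8] 66.9 all [ 469.  -248.5] [21.2  8.3] 33.9 rgb [43. 43. 41.]
[267. 360.] zt 0.033 top [637.8  28.9] [40.8  2.2] 58.8 all [637.7  28.1] [42.   9.3] 68.6 rgb [66. 16. 16.]
[ 75. 416.] zt 0.024 top [ 617.2 -247.3] [26.8  6.9] 65.0 all [ 619.7 -245.9] [31.6 10.5] 55.1 rgb [16. 15. 16.]
t 1.25 tcp [443.4 126.4 231.4] yaw_y 65.8 tilt [-0.002 -0.001 -1.   ] w 0.997 gf 0.0 F [ 2.  -1.6  1.5] j [ 0.14  0.26  1.94 -0.    0.94 -1.01]
shift [-109.5  -99.   211.7] wz total -0.004
```

View pics/w2.png

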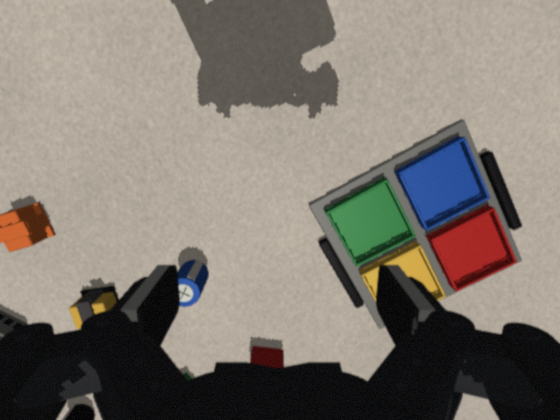

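The wrist view shows the can at (190,285) and the bins: green (370,222), blue (443,180), yellow (405,275), red (473,245). The rim rectangles measure about 76 mm square as they should, at yaw 6°.

Emit:
move_arm(
  series=[
    {"dx": -19,"dy": -17,"dz": 20,"wx": 0,"wy": 0,"wz": 0,"jaw": 100},
    {"dx": -19,"dy": -17,"dz": 20,"wx": 0,"wy": 0,"wz": 0,"jaw": 100},
    {"dx": -19,"dy": -17,"dz": 20,"wx": 0,"wy": 0,"wz": 0,"jaw": 100},
    {"dx": -19,"dy": -17,"dz": 20,"wx": 0,"wy": 0,"wz": 0,"jaw": 100},
    {"dx": -19,"dy": -17,"dz": 20,"wx": 0,"wy": 0,"wz": 0,"jaw": 100},
    {"dx": -15,"dy": -14,"dz": 20,"wx": 0,"wy": 0,"wz": 0,"jaw": 100},
    {"dx": 0,"dy": 0,"dz": 0,"wx": 0,"wy": 0,"wz": 0,"jaw": 100},
    {"dx": 0,"dy": 0,"dz": 0,"wx": 0,"wy": 0,"wz": 0,"jaw": 100},
  ],
)

```text
time_s: 1.92
tool_pos: [0.5002, -0.0027, 0.1104]
tool_rot: [0.209, 0.978, -0.0, -0.001]
force: [-0.3, 0.6, -0.2]
width: 1.0
grasp_force: 0.0
```

Run:
```python
from meas import *
wrist("w3"); to(503,-9,20,66)
```

```text
bin rim yellow 55 [597.5 177.1] [10.1 42.2] 81.4
bin rim green 1170 [527.2 188.6] [76.5 40. ] 5.6
[ 14. 135.] zt 0.035 top [ 379.9 -139.7] [13.1 34.2] 52.2 all [ 377.3 -143.8] [23.3 49.1] 50.3 rgb [115.  58.  27.]
[271. 229.] zt 0.05 top [503.4  -8.8] [35.  35.2] 82.0 all [503.4  -8.6] [35.1 35.4] 86.9 rgb [101. 121. 158.]
[112. 273.] zt 0.036 top [ 488.7 -135.2] [35.6 46. ] 23.2 all [ 492.5 -133.3] [42.8 42.2] 75.3 rgb [109.  92.  55.]
[368. 357.] zt 0.039 top [634.8  12.4] [14.1 20.9] 32.8 all [635.4  19. ] [19.7 39.7] 3.5 rgb [87. 26. 24.]
t 1.97 tcp [500.3  -2.  111.3] yaw_y 65.9 tilt [ 0.001 -0.    -1.   ] w 1.001 gf 0.0 F [-0.2  1.3  0.6] j [-0.14  0.49  1.98  0.    0.67 -1.29]
shift [-5.4 -5.2 91.3] wz total -0.002
```

Emit:
move_arm(
  series=[
    {"dx": -3,"dy": -3,"dz": 25,"wx": 0,"wy": 0,"wz": 0,"jaw": 100},
    {"dx": -3,"dy": -3,"dz": 25,"wx": 0,"wy": 0,"wz": 0,"jaw": 100},
    {"dx": 0,"dy": 0,"dz": 25,"wx": 0,"wy": 0,"wz": 0,"jaw": 100},
    {"dx": 0,"dy": 0,"dz": 16,"wx": 0,"wy": 0,"wz": 0,"jaw": 100},
    {"dx": 0,"dy": 0,"dz": 0,"wx": 0,"wy": 0,"wz": 0,"jaw": 60},
    {"dx": 0,"dy": 0,"dz": 0,"wx": 0,"wy": 0,"wz": 0,"jaw": 20},
    {"dx": 0,"dy": 0,"dz": 0,"wx": 0,"wy": 0,"wz": 0,"jaw": 20},
    {"dx": 0,"dy": 0,"dz": 0,"wx": 0,"wy": 0,"wz": 0,"jaw": 20},
    {"dx": 0,"dy": 0,"dz": 0,"wx": 0,"wy": 0,"wz": 0,"jaw": 20},
    {"dx": 0,"dy": 0,"dz": 0,"wx": 0,"wy": 0,"wz": 0,"jaw": 20},
  ],
)

```text
time_s: 2.8
tool_pos: [0.5042, -0.0099, 0.0221]
tool_rot: [0.208, 0.978, 0.0, 0.001]
force: [-0.8, 1.9, 9.7]
width: 0.403
grasp_force: 58.8
```

Run:
```python
from meas import *
to(516,295,120,66)
```

```text
t 2.8 tcp [504.2  -9.9  22.1] yaw_y 66.0 tilt [-0.002  0.001 -1.   ] w 0.403 gf 58.8 F [-0.8  1.9  9.7] j [-0.15  0.65  2.03  0.    0.46 -1.3 ]
shift [113.2 283.3 -98. ] wz total -0.001
```

Emit:
move_arm(
  series=[
    {"dx": 0,"dy": 0,"dz": -20,"wx": 0,"wy": 0,"wz": 0,"jaw": 20},
    {"dx": 0,"dy": 0,"dz": -30,"wx": 0,"wy": 0,"wz": 0,"jaw": 20},
    {"dx": 5,"dy": 12,"dz": -25,"wx": 0,"wy": 0,"wz": 0,"jaw": 20},
    {"dx": 12,"dy": 30,"dz": -20,"wx": 0,"wy": 0,"wz": 0,"jaw": 20},
    {"dx": 13,"dy": 33,"dz": 0,"wx": 0,"wy": 0,"wz": 0,"jaw": 20},
    {"dx": 13,"dy": 33,"dz": 0,"wx": 0,"wy": 0,"wz": 0,"jaw": 20},
    {"dx": 13,"dy": 33,"dz": 0,"wx": 0,"wy": 0,"wz": 0,"jaw": 20},
    {"dx": 13,"dy": 33,"dz": 0,"wx": 0,"wy": 0,"wz": 0,"jaw": 20},
    {"dx": 13,"dy": 33,"dz": 0,"wx": 0,"wy": 0,"wz": 0,"jaw": 20},
    {"dx": 13,"dy": 32,"dz": 0,"wx": 0,"wy": 0,"wz": 0,"jaw": 20},
    {"dx": 12,"dy": 28,"dz": 0,"wx": 0,"wy": 0,"wz": 0,"jaw": 20},
    {"dx": 6,"dy": 16,"dz": 0,"wx": 0,"wy": 0,"wz": 0,"jaw": 20},
  ],
)

```text
time_s: 3.8
tool_pos: [0.5154, 0.2976, 0.1165]
tool_rot: [0.207, 0.978, 0.001, 0.001]
force: [-0.3, -0.1, -1.0]
width: 0.405
grasp_force: 60.0
```

Run:
```python
from meas import *
to(516,295,31,66)
```

```text
t 3.8 tcp [515.4 297.6 116.5] yaw_y 66.1 tilt [-0.001  0.002 -1.   ] w 0.405 gf 60.0 F [-0.3 -0.1 -1. ] j [ 0.41  0.58  1.75  0.    0.81 -0.74]
shift [-1.5 -2.2 85.5] wz total 0.001
```

Emit:
move_arm(
  series=[
    {"dx": -1,"dy": -2,"dz": 25,"wx": 0,"wy": 0,"wz": 0,"jaw": 20},
    {"dx": 0,"dy": 0,"dz": 25,"wx": 0,"wy": 0,"wz": 0,"jaw": 20},
    {"dx": 0,"dy": 0,"dz": 20,"wx": 0,"wy": 0,"wz": 0,"jaw": 20},
    {"dx": 0,"dy": 0,"dz": 9,"wx": 0,"wy": 0,"wz": 0,"jaw": 20},
    {"dx": 0,"dy": 0,"dz": 4,"wx": 0,"wy": 0,"wz": 0,"jaw": 20},
    {"dx": 0,"dy": 0,"dz": 2,"wx": 0,"wy": 0,"wz": 0,"jaw": 20},
    {"dx": 0,"dy": 0,"dz": 0,"wx": 0,"wy": 0,"wz": 0,"jaw": 20},
  ],
)

```text
time_s: 4.38
tool_pos: [0.5162, 0.2923, 0.0315]
tool_rot: [0.208, 0.978, 0.0, 0.0]
force: [-0.3, -0.3, -1.2]
width: 0.405
grasp_force: 60.1
```

Emit:
move_arm(
  series=[
    {"dx": 0,"dy": 0,"dz": 0.7,"wx": 0,"wy": 0,"wz": 0,"jaw": 20},
    {"dx": 0,"dy": 0,"dz": 0,"wx": 0,"wy": 0,"wz": 0,"jaw": 45},
    {"dx": 0,"dy": 0,"dz": 0,"wx": 0,"wy": 0,"wz": 0,"jaw": 55},
    {"dx": 0,"dy": 0,"dz": 0,"wx": 0,"wy": 0,"wz": 0,"jaw": 65},
    {"dx": 0,"dy": 0,"dz": -8,"wx": 0,"wy": 0,"wz": 0,"jaw": 65},
    {"dx": 0,"dy": 0,"dz": -25,"wx": 0,"wy": 0,"wz": 0,"jaw": 65},
    {"dx": 0,"dy": 0,"dz": -30,"wx": 0,"wy": 0,"wz": 0,"jaw": 100},
    {"dx": 0,"dy": -10,"dz": -20,"wx": 0,"wy": 0,"wz": 0,"jaw": 100},
    {"dx": 0,"dy": -20,"dz": 0,"wx": 0,"wy": 0,"wz": 0,"jaw": 100},
  ],
)

```text
time_s: 5.13
tool_pos: [0.5056, 0.2662, 0.1171]
tool_rot: [0.208, 0.978, 0.002, 0.003]
force: [0.2, -0.4, 0.2]
width: 0.998
grasp_force: 0.0
```

Run:
```python
from meas import *
to(492.5,-134,100,72); f=grab("scene"); P=cloud(f); ok=f["range_z"]>0
q=P[ok&(P[...,2]>.03)&(abs(P[...,0]-.516)<.05)&(abs(P[...,1]-.295)<.05)&(P[...,2]<.08)]; print(len(q),rect(q),np.percentile(q[:,2],95))
```

```text
t 5.13 tcp [505.6 266.2 117.1] yaw_y 66.0 tilt [-0.005  0.006 -1.   ] w 0.998 gf 0.0 F [ 0.2 -0.4  0.2] j [ 0.37  0.55  1.81  0.    0.77 -0.78]
shift [-150.6 -371.1   15.8] wz total -0.104
390 (array([515.9, 293.6]), array([34.6, 35.1]), 77.1) 0.061551253395399054
```

Emit:
move_arm(
  series=[
    {"dx": -12,"dy": -29,"dz": 0,"wx": 0,"wy": 0,"wz": -0.01,"jaw": 100},
    {"dx": -13,"dy": -33,"dz": 0,"wx": 0,"wy": 0,"wz": -0.01,"jaw": 100},
    {"dx": -13,"dy": -33,"dz": 0,"wx": 0,"wy": 0,"wz": -0.01,"jaw": 100},
    {"dx": -13,"dy": -33,"dz": 0,"wx": 0,"wy": 0,"wz": -0.01,"jaw": 100},
    {"dx": -13,"dy": -33,"dz": 0,"wx": 0,"wy": 0,"wz": -0.01,"jaw": 100},
    {"dx": -13,"dy": -33,"dz": 0,"wx": 0,"wy": 0,"wz": -0.01,"jaw": 100},
    {"dx": -13,"dy": -33,"dz": 0,"wx": 0,"wy": 0,"wz": -0.01,"jaw": 100},
    {"dx": -13,"dy": -33,"dz": 0,"wx": 0,"wy": 0,"wz": -0.01,"jaw": 100},
    {"dx": -13,"dy": -33,"dz": 0,"wx": 0,"wy": 0,"wz": -0.01,"jaw": 100},
    {"dx": -12,"dy": -30,"dz": 0,"wx": 0,"wy": 0,"wz": -0.01,"jaw": 100},
    {"dx": -6,"dy": -17,"dz": 0,"wx": 0,"wy": 0,"wz": 0,"jaw": 100},
    {"dx": 0,"dy": 0,"dz": 0,"wx": 0,"wy": 0,"wz": 0,"jaw": 100},
  ],
)

```text
time_s: 6.18
tool_pos: [0.5051, -0.1038, 0.1129]
tool_rot: [0.161, 0.987, -0.0, 0.0]
force: [0.6, -0.4, -0.0]
width: 1.002
grasp_force: 0.0
```

```bash
cat >> meas.py <<'E'
def near(x,y,name=None,col=None,zmin=.014):
    f=grab("wrist"); P=cloud(f); ok=f["range_z"]>0
    m=ok&(np.hypot(P[...,0]-x/1e3,P[...,1]-y/1e3)<.045)&(P[...,2]>zmin)&(P[...,2]<.075)
    q=P[m]; print("near",len(q),*rect(q),"z",np.percentile(q[:,2],[2,50,98]).round(3))
    if col:
        k=m&masks(f["img"])[col]; n,l,s,c=cv2.connectedComponentsWithStats(k.astype(np.uint8))
        for i in range(1,n):
            if s[i,4]>30: print(col,s[i,4],c[i].round(),*rect(P[l==i]),P[l==i].mean(0).round(4))
    if name: save(f,name)
E
python3 - <<'E'
from meas import *
near(493,-134,"w4","yellow"); near(493,-134,None,"yellow",.027); to(492.5,-134,10,72)
E
```

```text
near 3159 [ 492.6 -133.8] [42.  42.3] 74.6 z [0.018 0.032 0.037]
yellow 689 [251. 213.] [ 496.6 -120. ] [13.1 29.2] 74.4 [ 0.4958 -0.1205  0.0315]
yellow 593 [211. 216.] [ 488.7 -146.9] [12.1 28. ] 74.1 [ 0.4885 -0.1471  0.0316]
near 2900 [ 492.7 -134. ] [42.5 42.4] 74.8 z [0.029 0.032 0.037]
yellow 687 [248. 214.] [ 496.2 -120.4] [12.8 28.8] 76.5 [ 0.4956 -0.1205  0.0315]
yellow 589 [209. 217.] [ 488.7 -147. ] [12.6 27.9] 74.5 [ 0.4885 -0.1471  0.0316]
t 6.28 tcp [ 504.7 -100.9  112.8] yaw_y 71.6 tilt [ 0.  0. -1.] w 0.997 gf 0.0 F [ 0.5 -0.9 -0.2] j [-0.33  0.5   1.95  0.    0.69 -1.58]
shift [  1.1 -35.2 102.8] wz total -0.007
```

View pics/w4.png

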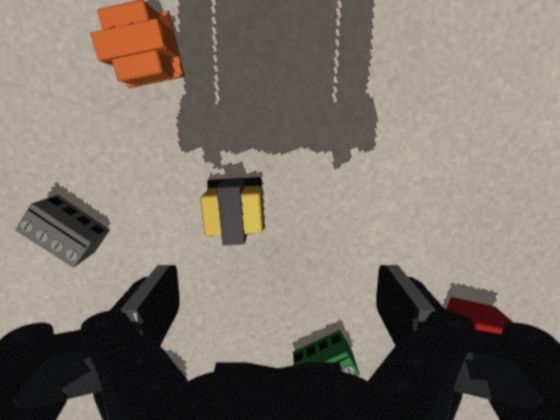

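The wrist view shows the transformer at (232,212), its two yellow halves split along the jaw line at yaw about 74.6°. The grey block at (62,228) is clear of the fingers.

Emit:
move_arm(
  series=[
    {"dx": 0,"dy": -14,"dz": 0,"wx": 0,"wy": 0,"wz": -0.025,"jaw": 100},
    {"dx": 0,"dy": -14,"dz": 10,"wx": 0,"wy": 0,"wz": -0.025,"jaw": 100},
    {"dx": 2,"dy": -7,"dz": 20,"wx": 0,"wy": 0,"wz": 0,"jaw": 100},
    {"dx": 0,"dy": 0,"dz": 25,"wx": 0,"wy": 0,"wz": 0,"jaw": 100},
    {"dx": 0,"dy": 0,"dz": 0,"wx": 0,"wy": 0,"wz": 0,"jaw": 100},
    {"dx": 0,"dy": 0,"dz": 0,"wx": 0,"wy": 0,"wz": 0,"jaw": 100},
  ],
)

```text
time_s: 6.78
tool_pos: [0.4923, -0.1323, 0.0573]
tool_rot: [0.134, 0.991, 0.0, -0.001]
force: [0.3, -0.9, -0.4]
width: 0.999
grasp_force: 0.0
```

Run:
```python
from meas import *
to(492.5,-134,10,74.6)
```

```text
t 6.78 tcp [ 492.3 -132.3   57.3] yaw_y 74.6 tilt [ 0.002  0.    -1.   ] w 0.999 gf 0.0 F [ 0.3 -0.9 -0.4] j [-0.39  0.59  2.    0.    0.56 -1.69]
shift [-0.8 -1.6 47.3] wz total 0.000
```

Emit:
move_arm(
  series=[
    {"dx": -1,"dy": -1.5,"dz": 20,"wx": 0,"wy": 0,"wz": 0,"jaw": 100},
    {"dx": 0,"dy": 0,"dz": 18,"wx": 0,"wy": 0,"wz": 0,"jaw": 100},
    {"dx": 0,"dy": 0,"dz": 9,"wx": 0,"wy": 0,"wz": 0,"jaw": 100},
    {"dx": 0,"dy": 0,"dz": 0,"wx": 0,"wy": 0,"wz": 0,"jaw": 70},
    {"dx": 0,"dy": 0,"dz": 0,"wx": 0,"wy": 0,"wz": 0,"jaw": 30},
    {"dx": 0,"dy": 0,"dz": 0,"wx": 0,"wy": 0,"wz": 0,"jaw": 30},
    {"dx": 0,"dy": 0,"dz": 0,"wx": 0,"wy": 0,"wz": 0,"jaw": 30},
    {"dx": 0,"dy": 0,"dz": 0,"wx": 0,"wy": 0,"wz": 0,"jaw": 30},
    {"dx": 0,"dy": 0,"dz": 0,"wx": 0,"wy": 0,"wz": 0,"jaw": 30},
  ],
)

```text
time_s: 7.53
tool_pos: [0.4937, -0.1352, 0.012]
tool_rot: [0.134, 0.991, -0.0, 0.001]
force: [-0.2, 2.1, 6.7]
width: 0.476
grasp_force: 61.0
```

Run:
```python
from meas import *
to(612.5,217,110,96)
```

```text
t 7.53 tcp [ 493.7 -135.2   12. ] yaw_y 74.5 tilt [-0.002 -0.    -1.   ] w 0.476 gf 61.0 F [-0.2  2.1  6.7] j [-0.4   0.67  2.02  0.    0.45 -1.7 ]
shift [-20.8 371.2 -98. ] wz total -0.374
```

Emit:
move_arm(
  series=[
    {"dx": 0,"dy": 0,"dz": -15,"wx": 0,"wy": 0,"wz": 0,"jaw": 30},
    {"dx": 0,"dy": 0,"dz": -28,"wx": 0,"wy": 0,"wz": -0.094,"jaw": 30},
    {"dx": 0,"dy": 0,"dz": -30,"wx": 0,"wy": 0,"wz": -0.094,"jaw": 30},
    {"dx": 0,"dy": 0,"dz": -25,"wx": 0,"wy": 0,"wz": -0.094,"jaw": 30},
    {"dx": 0,"dy": 0,"dz": 0,"wx": 0,"wy": 0,"wz": -0.092,"jaw": 30},
    {"dx": -8,"dy": 18,"dz": 0,"wx": 0,"wy": 0,"wz": 0,"jaw": 30},
    {"dx": -16,"dy": 34,"dz": 0,"wx": 0,"wy": 0,"wz": 0,"jaw": 30},
    {"dx": -16,"dy": 35,"dz": 0,"wx": 0,"wy": 0,"wz": 0,"jaw": 30},
    {"dx": -16,"dy": 35,"dz": 0,"wx": 0,"wy": 0,"wz": 0,"jaw": 30},
    {"dx": -16,"dy": 35,"dz": 0,"wx": 0,"wy": 0,"wz": 0,"jaw": 30},
    {"dx": -16,"dy": 35,"dz": 0,"wx": 0,"wy": 0,"wz": 0,"jaw": 30},
    {"dx": -16,"dy": 35,"dz": 0,"wx": 0,"wy": 0,"wz": 0,"jaw": 30},
  ],
)

```text
time_s: 8.53
tool_pos: [0.5733, 0.1034, 0.1096]
tool_rot: [-0.052, 0.999, 0.0, 0.0]
force: [1.0, -0.1, -0.4]
width: 0.482
grasp_force: 61.1
```

Emit:
move_arm(
  series=[
    {"dx": -16,"dy": 35,"dz": 0,"wx": 0,"wy": 0,"wz": 0,"jaw": 30},
    {"dx": -16,"dy": 35,"dz": 0,"wx": 0,"wy": 0,"wz": 0,"jaw": 30},
    {"dx": -12,"dy": 26,"dz": 0,"wx": 0,"wy": 0,"wz": 0,"jaw": 30},
    {"dx": -6,"dy": 14,"dz": 0,"wx": 0,"wy": 0,"wz": 0,"jaw": 30},
    {"dx": 0,"dy": 0,"dz": 0,"wx": 0,"wy": 0,"wz": 0,"jaw": 30},
  ],
)

```text
time_s: 8.95
tool_pos: [0.6116, 0.2187, 0.109]
tool_rot: [-0.053, 0.999, 0.0, 0.001]
force: [-0.5, 0.4, -1.2]
width: 0.479
grasp_force: 61.1
```

Run:
```python
from meas import *
to(611.5,218.5,21,96)
```

```text
t 8.95 tcp [611.6 218.7 109. ] yaw_y 96.1 tilt [-0.001  0.    -1.   ] w 0.479 gf 61.1 F [-0.5  0.4 -1.2] j [ 0.24  0.66  1.61  0.    0.87 -1.44]
shift [ 0.2 -0.2 88. ] wz total 0.002
```

Emit:
move_arm(
  series=[
    {"dx": -2,"dy": -3,"dz": 25,"wx": 0,"wy": 0,"wz": 0,"jaw": 30},
    {"dx": 0,"dy": 0,"dz": 25,"wx": 0,"wy": 0,"wz": 0,"jaw": 30},
    {"dx": 0,"dy": 0,"dz": 20,"wx": 0,"wy": 0,"wz": 0,"jaw": 30},
    {"dx": 0,"dy": 0,"dz": 10,"wx": 0,"wy": 0,"wz": 0,"jaw": 30},
    {"dx": 0,"dy": 0,"dz": 5,"wx": 0,"wy": 0,"wz": 0,"jaw": 30},
    {"dx": 0,"dy": 0,"dz": 2,"wx": 0,"wy": 0,"wz": 0,"jaw": 30},
    {"dx": 0,"dy": 0,"dz": 0,"wx": 0,"wy": 0,"wz": 0,"jaw": 30},
    {"dx": 0,"dy": 0,"dz": 0,"wx": 0,"wy": 0,"wz": 0,"jaw": 30},
  ],
)

```text
time_s: 9.62
tool_pos: [0.6141, 0.2131, 0.0228]
tool_rot: [-0.052, 0.999, 0.0, 0.001]
force: [-0.7, 0.2, -1.6]
width: 0.477
grasp_force: 61.2
```

Emit:
move_arm(
  series=[
    {"dx": 0,"dy": 2,"dz": 1,"wx": 0,"wy": 0,"wz": 0,"jaw": 30},
    {"dx": 0,"dy": 0,"dz": 0.7,"wx": 0,"wy": 0,"wz": 0,"jaw": 30},
    {"dx": 0,"dy": 0,"dz": 0,"wx": 0,"wy": 0,"wz": 0,"jaw": 30},
    {"dx": 0,"dy": 0,"dz": 0,"wx": 0,"wy": 0,"wz": 0,"jaw": 30},
  ],
)

```text
time_s: 9.95
tool_pos: [0.6138, 0.2156, 0.021]
tool_rot: [-0.052, 0.999, 0.0, 0.001]
force: [-1.9, 0.2, 5.9]
width: 0.477
grasp_force: 61.9
```

Emit:
move_arm(
  series=[
    {"dx": 0,"dy": 0,"dz": 0,"wx": 0,"wy": 0,"wz": 0,"jaw": 52},
    {"dx": 0,"dy": 0,"dz": 0,"wx": 0,"wy": 0,"wz": 0,"jaw": 58},
    {"dx": 0,"dy": 0,"dz": -1,"wx": 0,"wy": 0,"wz": 0,"jaw": 64},
    {"dx": 0,"dy": 0,"dz": -4,"wx": 0,"wy": 0,"wz": 0,"jaw": 64},
    {"dx": 0,"dy": 0,"dz": -20,"wx": 0,"wy": 0,"wz": 0,"jaw": 64},
    {"dx": 0,"dy": 0,"dz": -30,"wx": 0,"wy": 0,"wz": 0,"jaw": 100},
    {"dx": 0,"dy": 0,"dz": -30,"wx": 0,"wy": 0,"wz": 0,"jaw": 100},
    {"dx": 0,"dy": -20,"dz": 0,"wx": 0,"wy": 0,"wz": 0,"jaw": 100},
    {"dx": 0,"dy": -30,"dz": 0,"wx": 0,"wy": 0,"wz": 0,"jaw": 100},
    {"dx": -2,"dy": -30,"dz": 0,"wx": 0,"wy": 0,"wz": 0,"jaw": 100},
    {"dx": -2,"dy": -30,"dz": 0,"wx": 0,"wy": 0,"wz": 0,"jaw": 100},
  ],
)

```text
time_s: 10.87
tool_pos: [0.6288, 0.1053, 0.1055]
tool_rot: [-0.052, 0.999, 0.0, 0.0]
force: [0.4, 0.0, -0.3]
width: 1.001
grasp_force: 0.0
```

Run:
```python
from meas import *
f=grab("scene"); P=cloud(f); ok=f["range_z"]>0
q=P[ok&(P[...,2]>.03)&(abs(P[...,0]-.612)<.045)&(abs(P[...,1]-.217)<.045)&(P[...,2]<.08)]; print(len(q),rect(q),np.percentile(q[:,2],95)); save(f,"s2")
to(645.3,-108.5,100,10)
```

```text
431 (array([611.9, 215.7]), array([43.1, 43.3]), 4.1) 0.04696191944459999
t 10.92 tcp [629.9 100.5 105.4] yaw_y 95.9 tilt [-0.001 -0.001 -1.   ] w 1.003 gf 0.0 F [ 1.7 -4.   0.8] j [ 0.06  0.65  1.64 -0.    0.85 -1.62]
shift [   6.  -209.4    5.6] wz total 1.498
```

Emit:
move_arm(
  series=[
    {"dx": 0.5,"dy": -17.5,"dz": 0,"wx": 0,"wy": 0,"wz": 0.124,"jaw": 100},
    {"dx": -1.5,"dy": -17.5,"dz": 0,"wx": 0,"wy": 0,"wz": 0.124,"jaw": 100},
    {"dx": -3.5,"dy": -17,"dz": 0,"wx": 0,"wy": 0,"wz": 0.124,"jaw": 100},
    {"dx": -5.5,"dy": -16.5,"dz": 0,"wx": 0,"wy": 0,"wz": 0.124,"jaw": 100},
    {"dx": -7.5,"dy": -16,"dz": 0,"wx": 0,"wy": 0,"wz": 0.124,"jaw": 100},
    {"dx": -9.5,"dy": -14.5,"dz": 0,"wx": 0,"wy": 0,"wz": 0.124,"jaw": 100},
    {"dx": -11.5,"dy": -13.5,"dz": 0,"wx": 0,"wy": 0,"wz": 0.124,"jaw": 100},
    {"dx": -13,"dy": -12,"dz": 0,"wx": 0,"wy": 0,"wz": 0.124,"jaw": 100},
    {"dx": -14,"dy": -10,"dz": 0,"wx": 0,"wy": 0,"wz": 0.124,"jaw": 100},
    {"dx": -15,"dy": -8,"dz": 0,"wx": 0,"wy": 0,"wz": 0.124,"jaw": 100},
    {"dx": -16,"dy": -6,"dz": 0,"wx": 0,"wy": 0,"wz": 0.124,"jaw": 100},
    {"dx": -10,"dy": -4,"dz": 0,"wx": 0,"wy": 0,"wz": 0.124,"jaw": 100},
  ],
)

```text
time_s: 11.92
tool_pos: [0.6405, -0.0971, 0.1051]
tool_rot: [0.641, 0.768, 0.0, 0.0]
force: [-0.7, -0.4, 0.0]
width: 1.004
grasp_force: 0.0
```

Run:
```python
from meas import *
near(645.3,-108.5,"w5"); to(645.3,-108.5,7,10)
```

```text
near 2586 [ 645.5 -108.5] [26.1 48.3] 10.5 z [0.018 0.03  0.031]
t 11.97 tcp [640.3 -98.4 105.1] yaw_y 9.8 tilt [-0.  0. -1.] w 0.996 gf 0.0 F [ 0.  -1.1  0.3] j [-0.25  0.66  1.62 -0.    0.86 -0.42]
shift [-10.8   3.2  98.1] wz total -0.004
```

Emit:
move_arm(
  series=[
    {"dx": -6,"dy": 2,"dz": 15,"wx": 0,"wy": 0,"wz": -0.01,"jaw": 100},
    {"dx": -5,"dy": 1,"dz": 20,"wx": 0,"wy": 0,"wz": 0,"jaw": 100},
    {"dx": 0,"dy": 0,"dz": 22,"wx": 0,"wy": 0,"wz": 0,"jaw": 100},
    {"dx": 0,"dy": 0,"dz": 20,"wx": 0,"wy": 0,"wz": 0,"jaw": 100},
    {"dx": 0,"dy": 0,"dz": 14,"wx": 0,"wy": 0,"wz": 0,"jaw": 100},
    {"dx": 0,"dy": 0,"dz": 6,"wx": 0,"wy": 0,"wz": 0,"jaw": 100},
    {"dx": 0,"dy": 0,"dz": 0,"wx": 0,"wy": 0,"wz": 0,"jaw": 70},
    {"dx": 0,"dy": 0,"dz": 0,"wx": 0,"wy": 0,"wz": 0,"jaw": 40},
    {"dx": 0,"dy": 0,"dz": 0,"wx": 0,"wy": 0,"wz": 0,"jaw": 10},
    {"dx": 0,"dy": 0,"dz": 0,"wx": 0,"wy": 0,"wz": 0,"jaw": 10},
    {"dx": 0,"dy": 0,"dz": 0,"wx": 0,"wy": 0,"wz": 0,"jaw": 10},
    {"dx": 0,"dy": 0,"dz": 0,"wx": 0,"wy": 0,"wz": 0,"jaw": 10},
  ],
)

```text
time_s: 12.97
tool_pos: [0.6459, -0.106, 0.0091]
tool_rot: [0.634, 0.773, 0.0, 0.001]
force: [-0.8, 0.7, 7.2]
width: 0.29
grasp_force: 60.6
```

Run:
```python
from meas import *
to(525,208,110,6)
```

```text
t 12.97 tcp [ 645.9 -106.     9.1] yaw_y 11.3 tilt [-0.001  0.002 -1.   ] w 0.29 gf 60.6 F [-0.8  0.7  7.2] j [-0.26  0.8   1.65  0.    0.7  -0.46]
shift [ 331.5  -56.8 -101.3] wz total 0.093
```

Emit:
move_arm(
  series=[
    {"dx": 0,"dy": 0,"dz": -15,"wx": 0,"wy": 0,"wz": 0,"jaw": 10},
    {"dx": 0,"dy": 0,"dz": -28,"wx": 0,"wy": 0,"wz": 0.047,"jaw": 10},
    {"dx": 0,"dy": 0,"dz": -30,"wx": 0,"wy": 0,"wz": 0.046,"jaw": 10},
    {"dx": 17,"dy": -5,"dz": -28,"wx": 0,"wy": 0,"wz": 0,"jaw": 10},
    {"dx": 34,"dy": -9,"dz": 0,"wx": 0,"wy": 0,"wz": 0,"jaw": 10},
    {"dx": 35,"dy": -9,"dz": 0,"wx": 0,"wy": 0,"wz": 0,"jaw": 10},
    {"dx": 35,"dy": -9,"dz": 0,"wx": 0,"wy": 0,"wz": 0,"jaw": 10},
    {"dx": 35,"dy": -9,"dz": 0,"wx": 0,"wy": 0,"wz": 0,"jaw": 10},
    {"dx": 35,"dy": -9,"dz": 0,"wx": 0,"wy": 0,"wz": 0,"jaw": 10},
    {"dx": 35,"dy": -10,"dz": 0,"wx": 0,"wy": 0,"wz": 0,"jaw": 10},
    {"dx": 35,"dy": -10,"dz": 0,"wx": 0,"wy": 0,"wz": 0,"jaw": 10},
    {"dx": 32,"dy": -9,"dz": 0,"wx": 0,"wy": 0,"wz": 0,"jaw": 10},
  ],
)

```text
time_s: 13.97
tool_pos: [0.5353, 0.179, 0.1093]
tool_rot: [0.669, 0.743, 0.0, 0.0]
force: [0.9, 0.3, -1.0]
width: 0.288
grasp_force: 59.5
```

Emit:
move_arm(
  series=[
    {"dx": 24,"dy": -6,"dz": 0,"wx": 0,"wy": 0,"wz": 0,"jaw": 10},
    {"dx": 11,"dy": -3,"dz": 0,"wx": 0,"wy": 0,"wz": 0,"jaw": 10},
    {"dx": 0,"dy": 0,"dz": 0,"wx": 0,"wy": 0,"wz": 0,"jaw": 10},
    {"dx": 0,"dy": 0,"dz": 0,"wx": 0,"wy": 0,"wz": 0,"jaw": 10},
  ],
)

```text
time_s: 14.3
tool_pos: [0.5238, 0.2112, 0.1091]
tool_rot: [0.669, 0.743, 0.0, 0.0]
force: [-0.9, -0.3, 0.3]
width: 0.293
grasp_force: 59.5
```

Run:
```python
from meas import *
to(525,210,18.5,6)
```

```text
t 14.3 tcp [523.8 211.2 109.1] yaw_y 6.0 tilt [-0.     0.001 -1.   ] w 0.293 gf 59.5 F [-0.9 -0.3  0.3] j [ 0.27  0.56  1.83 -0.    0.75  0.16]
shift [-1.3  1.  90.6] wz total 0.000
```

Emit:
move_arm(
  series=[
    {"dx": -1,"dy": 1,"dz": 25,"wx": 0,"wy": 0,"wz": 0,"jaw": 10},
    {"dx": 0,"dy": 0,"dz": 25,"wx": 0,"wy": 0,"wz": 0,"jaw": 10},
    {"dx": 0,"dy": 0,"dz": 22,"wx": 0,"wy": 0,"wz": 0,"jaw": 10},
    {"dx": 0,"dy": 0,"dz": 10,"wx": 0,"wy": 0,"wz": 0,"jaw": 10},
    {"dx": 0,"dy": 0,"dz": 5,"wx": 0,"wy": 0,"wz": 0,"jaw": 10},
    {"dx": 0,"dy": 0,"dz": 3,"wx": 0,"wy": 0,"wz": 0,"jaw": 10},
    {"dx": 0,"dy": 0,"dz": 0.5,"wx": 0,"wy": 0,"wz": 0,"jaw": 10},
    {"dx": 0,"dy": 0,"dz": 0,"wx": 0,"wy": 0,"wz": 0,"jaw": 10},
  ],
)

```text
time_s: 14.97
tool_pos: [0.5253, 0.2102, 0.0192]
tool_rot: [0.67, 0.743, 0.001, 0.0]
force: [-0.0, -0.0, -0.0]
width: 0.292
grasp_force: 59.5
```

Emit:
move_arm(
  series=[
    {"dx": 0,"dy": 0,"dz": 0.9,"wx": 0,"wy": 0,"wz": 0,"jaw": 10},
    {"dx": 0,"dy": 0,"dz": 0,"wx": 0,"wy": 0,"wz": 0,"jaw": 10},
    {"dx": 0,"dy": 0,"dz": 0,"wx": 0,"wy": 0,"wz": 0,"jaw": 10},
  ],
)

```text
time_s: 15.22
tool_pos: [0.525, 0.2105, 0.0181]
tool_rot: [0.669, 0.743, 0.0, 0.0]
force: [-0.7, -0.0, 3.0]
width: 0.29
grasp_force: 59.8
```

Emit:
move_arm(
  series=[
    {"dx": 0,"dy": 0,"dz": 0,"wx": 0,"wy": 0,"wz": 0,"jaw": 33},
    {"dx": 0,"dy": 0,"dz": 0,"wx": 0,"wy": 0,"wz": 0,"jaw": 38},
    {"dx": 0,"dy": 0,"dz": 0,"wx": 0,"wy": 0,"wz": 0,"jaw": 42},
    {"dx": 0,"dy": 0,"dz": -5,"wx": 0,"wy": 0,"wz": 0,"jaw": 42},
    {"dx": 0,"dy": 0,"dz": -20,"wx": 0,"wy": 0,"wz": 0,"jaw": 42},
    {"dx": 0,"dy": 0,"dz": -35,"wx": 0,"wy": 0,"wz": 0,"jaw": 50},
    {"dx": 0,"dy": 0,"dz": -35,"wx": 0,"wy": 0,"wz": 0,"jaw": 100},
    {"dx": -17,"dy": 8,"dz": 0,"wx": 0,"wy": 0,"wz": 0,"jaw": 100},
    {"dx": -34,"dy": 17,"dz": 0,"wx": 0,"wy": 0,"wz": 0,"jaw": 100},
    {"dx": -35,"dy": 18,"dz": 0,"wx": 0,"wy": 0,"wz": 0,"jaw": 100},
    {"dx": -35,"dy": 18,"dz": 0,"wx": 0,"wy": 0,"wz": 0,"jaw": 100},
    {"dx": -35,"dy": 18,"dz": 0,"wx": 0,"wy": 0,"wz": 0,"jaw": 100},
  ],
)

```text
time_s: 16.22
tool_pos: [0.6203, 0.0618, 0.1132]
tool_rot: [0.669, 0.743, 0.0, 0.0]
force: [0.9, 0.5, -0.1]
width: 0.998
grasp_force: 0.0
```

Emit:
move_arm(
  series=[
    {"dx": -20,"dy": 11,"dz": 0,"wx": 0,"wy": 0,"wz": 0,"jaw": 100},
    {"dx": 0,"dy": 0,"dz": 0,"wx": 0,"wy": 0,"wz": 0.11,"jaw": 100},
    {"dx": 0,"dy": 0,"dz": 0,"wx": 0,"wy": 0,"wz": 0.11,"jaw": 100},
    {"dx": 0,"dy": 0,"dz": 0,"wx": 0,"wy": 0,"wz": 0.11,"jaw": 100},
    {"dx": 0,"dy": 0,"dz": 0,"wx": 0,"wy": 0,"wz": 0.11,"jaw": 100},
    {"dx": 0,"dy": 0,"dz": 0,"wx": 0,"wy": 0,"wz": 0.11,"jaw": 100},
    {"dx": 0,"dy": 0,"dz": 0,"wx": 0,"wy": 0,"wz": 0.11,"jaw": 100},
    {"dx": 0,"dy": 0,"dz": 0,"wx": 0,"wy": 0,"wz": 0,"jaw": 100},
  ],
)

```text
time_s: 16.88
tool_pos: [0.6325, 0.0446, 0.1128]
tool_rot: [0.875, 0.484, 0.0, -0.0]
force: [0.5, 0.5, -0.0]
width: 1.002
grasp_force: 0.0
```

Run:
```python
from meas import *
f=grab("scene"); P=cloud(f); ok=f["range_z"]>0
q=P[ok&(P[...,2]>.028)&(abs(P[...,0]-.525)<.045)&(abs(P[...,1]-.208)<.045)&(P[...,2]<.08)]; print(len(q),rect(q),np.percentile(q[:,2],95)); 
near(647,22.5,"w6"); to(647.2,22.4,14,-32)
```

```text
344 (array([526.4, 208.9]), array([28.4, 48.8]), 4.8) 0.04194448511986733
near 2316 [647.9  23. ] [41.9 24.2] 58.0 z [0.017 0.039 0.041]
t 16.98 tcp [632.6  44.6 112.7] yaw_y -31.6 tilt [ 0.  0. -1.] w 1.002 gf 0.0 F [ 0.2  0.3 -0. ] j [-0.03  0.63  1.65  0.    0.86  0.52]
shift [-11.2  24.1  98.7] wz total 0.006
```

Emit:
move_arm(
  series=[
    {"dx": -5,"dy": 12,"dz": 0,"wx": 0,"wy": 0,"wz": 0.006,"jaw": 100},
    {"dx": -5,"dy": 12,"dz": 10,"wx": 0,"wy": 0,"wz": 0,"jaw": 100},
    {"dx": 0,"dy": 0,"dz": 25,"wx": 0,"wy": 0,"wz": 0,"jaw": 100},
    {"dx": 0,"dy": 0,"dz": 25,"wx": 0,"wy": 0,"wz": 0,"jaw": 100},
    {"dx": 0,"dy": 0,"dz": 25,"wx": 0,"wy": 0,"wz": 0,"jaw": 100},
    {"dx": 0,"dy": 0,"dz": 13,"wx": 0,"wy": 0,"wz": 0,"jaw": 100},
    {"dx": 0,"dy": 0,"dz": 0,"wx": 0,"wy": 0,"wz": 0,"jaw": 70},
    {"dx": 0,"dy": 0,"dz": 0,"wx": 0,"wy": 0,"wz": 0,"jaw": 40},
    {"dx": 0,"dy": 0,"dz": 0,"wx": 0,"wy": 0,"wz": 0,"jaw": 10},
    {"dx": 0,"dy": 0,"dz": 0,"wx": 0,"wy": 0,"wz": 0,"jaw": 10},
    {"dx": 0,"dy": 0,"dz": 0,"wx": 0,"wy": 0,"wz": 0,"jaw": 10},
    {"dx": 0,"dy": 0,"dz": 0,"wx": 0,"wy": 0,"wz": 0,"jaw": 10},
  ],
)

```text
time_s: 17.98
tool_pos: [0.6484, 0.0234, 0.016]
tool_rot: [0.875, 0.483, 0.001, 0.001]
force: [-0.6, 0.1, 6.2]
width: 0.271
grasp_force: 59.9
```

Run:
```python
from meas import *
to(603.5,304,120,6)
```

```text
t 17.98 tcp [648.4  23.4  16. ] yaw_y -32.2 tilt [ 0.001  0.002 -1.   ] w 0.271 gf 59.9 F [-0.6  0.1  6.2] j [-0.07  0.78  1.66  0.    0.7   0.5 ]
shift [ 213.7 -187.2 -104.1] wz total -0.666
```

Emit:
move_arm(
  series=[
    {"dx": 0,"dy": 0,"dz": -15,"wx": 0,"wy": 0,"wz": 0,"jaw": 10},
    {"dx": 0,"dy": 0,"dz": -22,"wx": 0,"wy": 0,"wz": -0.111,"jaw": 10},
    {"dx": 0,"dy": 0,"dz": -25,"wx": 0,"wy": 0,"wz": -0.111,"jaw": 10},
    {"dx": 0,"dy": 0,"dz": -22,"wx": 0,"wy": 0,"wz": -0.111,"jaw": 10},
    {"dx": 0,"dy": 0,"dz": -20,"wx": 0,"wy": 0,"wz": -0.111,"jaw": 10},
    {"dx": 0,"dy": 0,"dz": 0,"wx": 0,"wy": 0,"wz": -0.111,"jaw": 10},
    {"dx": 0,"dy": 0,"dz": 0,"wx": 0,"wy": 0,"wz": -0.111,"jaw": 10},
    {"dx": 18,"dy": -1,"dz": 0,"wx": 0,"wy": 0,"wz": 0,"jaw": 10},
    {"dx": 34,"dy": -2,"dz": 0,"wx": 0,"wy": 0,"wz": 0,"jaw": 10},
    {"dx": 35,"dy": -2,"dz": 0,"wx": 0,"wy": 0,"wz": 0,"jaw": 10},
    {"dx": 35,"dy": -2,"dz": 0,"wx": 0,"wy": 0,"wz": 0,"jaw": 10},
    {"dx": 35,"dy": -2,"dz": 0,"wx": 0,"wy": 0,"wz": 0,"jaw": 10},
  ],
)

```text
time_s: 18.98
tool_pos: [0.622, 0.18, 0.1192]
tool_rot: [0.669, 0.743, 0.0, 0.0]
force: [1.1, -0.4, 0.0]
width: 0.267
grasp_force: 59.0
```

Emit:
move_arm(
  series=[
    {"dx": 35,"dy": -2,"dz": 0,"wx": 0,"wy": 0,"wz": 0,"jaw": 10},
    {"dx": 35,"dy": -2,"dz": 0,"wx": 0,"wy": 0,"wz": 0,"jaw": 10},
    {"dx": 33,"dy": -1,"dz": 0,"wx": 0,"wy": 0,"wz": 0,"jaw": 10},
    {"dx": 18,"dy": -1,"dz": 0,"wx": 0,"wy": 0,"wz": 0,"jaw": 10},
    {"dx": 6,"dy": 0,"dz": 0,"wx": 0,"wy": 0,"wz": 0,"jaw": 10},
    {"dx": 0,"dy": 0,"dz": 0,"wx": 0,"wy": 0,"wz": 0,"jaw": 10},
    {"dx": 0,"dy": 0,"dz": 0,"wx": 0,"wy": 0,"wz": 0,"jaw": 10},
  ],
)

```text
time_s: 19.57
tool_pos: [0.6033, 0.3038, 0.1187]
tool_rot: [0.669, 0.743, 0.0, 0.0]
force: [0.3, -0.9, 0.5]
width: 0.266
grasp_force: 58.9
```

Run:
```python
from meas import *
to(603.5,304,25.5,6)
```

```text
t 19.57 tcp [603.3 303.8 118.7] yaw_y 6.0 tilt [-0.  0. -1.] w 0.266 gf 58.9 F [ 0.3 -0.9  0.5] j [ 0.37  0.68  1.53 -0.    0.93  0.26]
shift [ 0.2  0.2 93.2] wz total -0.000
```

Emit:
move_arm(
  series=[
    {"dx": 0,"dy": 0,"dz": 25,"wx": 0,"wy": 0,"wz": 0,"jaw": 10},
    {"dx": 0,"dy": 0,"dz": 25,"wx": 0,"wy": 0,"wz": 0,"jaw": 10},
    {"dx": 0,"dy": 0,"dz": 22,"wx": 0,"wy": 0,"wz": 0,"jaw": 10},
    {"dx": 0,"dy": 0,"dz": 10,"wx": 0,"wy": 0,"wz": 0,"jaw": 10},
    {"dx": 0,"dy": 0,"dz": 6,"wx": 0,"wy": 0,"wz": 0,"jaw": 10},
    {"dx": 0,"dy": 0,"dz": 3,"wx": 0,"wy": 0,"wz": 0,"jaw": 10},
    {"dx": 0,"dy": 0,"dz": 1.5,"wx": 0,"wy": 0,"wz": 0,"jaw": 10},
    {"dx": 0,"dy": 0,"dz": 0.8,"wx": 0,"wy": 0,"wz": 0,"jaw": 10},
    {"dx": 0,"dy": 0,"dz": 0,"wx": 0,"wy": 0,"wz": 0,"jaw": 10},
  ],
)

```text
time_s: 20.32
tool_pos: [0.6036, 0.3044, 0.0261]
tool_rot: [0.669, 0.743, 0.001, 0.0]
force: [-0.6, 0.3, -0.3]
width: 0.267
grasp_force: 59.0
```

Emit:
move_arm(
  series=[
    {"dx": 0,"dy": 0,"dz": 1,"wx": 0,"wy": 0,"wz": 0,"jaw": 10},
    {"dx": 0,"dy": 0,"dz": 0,"wx": 0,"wy": 0,"wz": 0,"jaw": 10},
    {"dx": 0,"dy": 0,"dz": 0,"wx": 0,"wy": 0,"wz": 0,"jaw": 10},
  ],
)

```text
time_s: 20.57
tool_pos: [0.6036, 0.3045, 0.025]
tool_rot: [0.669, 0.743, 0.001, 0.0]
force: [0.1, -0.4, 4.9]
width: 0.271
grasp_force: 59.4
```

The part is touching the floor. I'll open, rise and back away.

Emit:
move_arm(
  series=[
    {"dx": 0,"dy": 0,"dz": 0,"wx": 0,"wy": 0,"wz": 0,"jaw": 32},
    {"dx": 0,"dy": 0,"dz": 0,"wx": 0,"wy": 0,"wz": 0,"jaw": 38},
    {"dx": 0,"dy": 0,"dz": 0,"wx": 0,"wy": 0,"wz": 0,"jaw": 42},
    {"dx": 0,"dy": 0,"dz": -5,"wx": 0,"wy": 0,"wz": 0,"jaw": 42},
    {"dx": 0,"dy": 0,"dz": -20,"wx": 0,"wy": 0,"wz": 0,"jaw": 42},
    {"dx": 0,"dy": 0,"dz": -35,"wx": 0,"wy": 0,"wz": 0,"jaw": 42},
    {"dx": 0,"dy": 0,"dz": -35,"wx": 0,"wy": 0,"wz": 0,"jaw": 42},
    {"dx": 15,"dy": 0,"dz": -20,"wx": 0,"wy": 0,"wz": 0,"jaw": 42},
    {"dx": 30,"dy": 0,"dz": 0,"wx": 0,"wy": 0,"wz": 0,"jaw": 42},
    {"dx": 30,"dy": 0,"dz": 0,"wx": 0,"wy": 0,"wz": 0,"jaw": 42},
    {"dx": 30,"dy": 0,"dz": 0,"wx": 0,"wy": 0,"wz": 0,"jaw": 42},
    {"dx": 15,"dy": 0,"dz": 0,"wx": 0,"wy": 0,"wz": 0,"jaw": 42},
  ],
)

```text
time_s: 21.57
tool_pos: [0.5899, 0.4265, 0.1397]
tool_rot: [0.669, 0.743, 0.0, -0.0]
force: [0.2, -0.0, 0.4]
width: 0.419
grasp_force: 0.0
```

Run:
```python
from meas import *
for cam in("scene","side"):
    f=grab(cam); P=cloud(f); ok=f["range_z"]>0; save(f,cam+"_end")
    for n,x,y,r in(("blue",516,295,40),("yellow",612.5,217,40),("red",603.5,304,40),("green",525,208,40),("black",630,-255,45),("grey",467,-261,45)):
        q=P[ok&(P[...,2]>(.028 if y>0 else .014))&(abs(P[...,0]-x/1e3)<r/1e3)&(abs(P[...,1]-y/1e3)<r/1e3)&(P[...,2]<.08)]
        print(cam,n,len(q),*rect(q),"top",np.percentile(q[:,2],95).round(3))
    if cam=="scene": cv2.imwrite("pics/end.png",cv2.resize(f["img"][130:370,120:420],None,fx=2.5,fy=2.5)[...,::-1])
st()
```

```text
scene blue 397 [516.  293.8] [35.8 35.9] 44.3 top 0.062
scene yellow 445 [611.5 216.3] [44.3 42.9] 9.1 top 0.047
scene red 408 [604.5 303.4] [25.8 43. ] 5.7 top 0.052
scene green 346 [526.5 208.7] [29.2 49.6] 5.1 top 0.042
scene black 309 [ 631.1 -251.4] [38. 35.] 46.0 top 0.053
scene grey 223 [ 467.8 -260.6] [52.5 29.5] 35.1 top 0.033
side blue 192 [516.  289.7] [40.  34.1] 60.6 top 0.062
side yellow 204 [611.6 211.6] [42.6 45.6] 6.9 top 0.047
side red 140 [603.9 300.8] [23.7 46.9] 6.0 top 0.052
side green 158 [525.5 207.9] [25.9 54.1] 5.8 top 0.042
side black 343 [ 630.3 -254.9] [36.2 34.6] 79.9 top 0.053
side grey 351 [ 466.6 -263.1] [49.1 27.2] 32.7 top 0.033
t 21.67 tcp [589.9 425.8 139.1] yaw_y 6.1 tilt [ 0. -0. -1.] w 0.417 gf 0.0 F [-0.1 -0.6 -0.5] j [0.53 0.73 1.37 0.   1.05 0.43]
```

View pics/end.png

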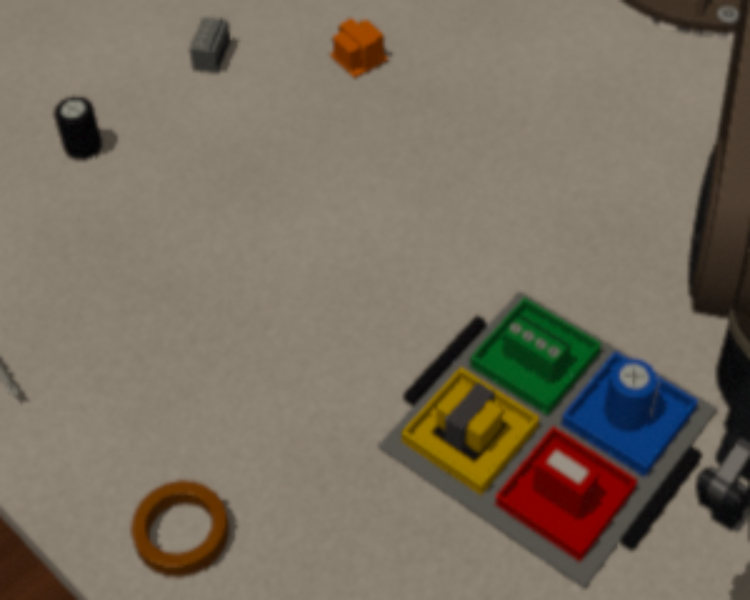

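All four parts stand centred and upright in their own bins: green (538,340), yellow (468,418), red (565,478), blue (632,390). The black can (78,127), grey block (210,45) and orange look-alike are where they started.

```bash
python3 -c "
from rig import arm
print(arm.hand_in())"
```

```text
the job is handed in; nothing more can be done
None
```

I handed the job in at about 21.7 s: all four parts stand upright in the bins of their own colour, the black capacitor and grey block have not moved, and the hand-in gave no verdict.

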